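# Clamp the contact printer's lid and hold the exposure key at half travel

### The arm

A 6-joint arm with a two-finger parallel gripper is mounted at the origin on a cart in front of the work surface, level with it; the furniture and walls round the work are solid. World frame = base frame: x ahead of the robot, y to its left, z up, the work surface at z = 0. Lengths are in mm, angles in rad, forces in N, time in s.
With the tool pointing down it reaches from about 275 to 825 mm from the base axis. Payload 4.9 kg.
Tool frame: the origin (TCP) lies at the centre of the arm's flange, where the gripper is bolted on; the fingertips stand 173 mm ahead of it and the grasp point (between the pads) lies 155 mm ahead of it; z points along the fingers, x is the direction in which the jaws open and shut, and the axes are right-handed (so a half turn about z gives the same grasp; the last joint's range is limited). The gripper opens to 85 mm and grips with 20 to 120 N. Pads are 22 mm wide; open, the fingers measure 114 mm over their backs; the gripper's body (76 mm by 85 mm) begins 54 mm behind the grasp point. The pads swing forward as they close: fully open they stand 13 mm farther back than shut.
Start: joints at [-1.356, 0.326, -0.193, 1.052, 0, 1.437], TCP at [187.986, -516.895, 404.681] pointing down, gripper open.
Joint ranges: [-2.65, 2.65], [-0.97, 1.79], [-1.3, 1.35], [-1.93, 2.1], [-1.47, 1.37], [-3.14, 3.14]. Speed limits (rad/s): [2.57, 2.57, 3.14, 3.14, 3.14, 3.14].

### API

Orientations are given as a unit quaternion [x, y, z, w].
In Python, from cell import * gives the robot as it stands.
- The arm moves only by the tool arm_command, never from a script. Its argument "targets" is a list that holds one entry, the list of rows, each a list of 5 numbers: the closure, from 0 (fully open) to 1 (shut), then the shift along the world's x, y, z in m, then the turn about the world's z in rad. In form: [[[gripper, tx, ty, tz, roll], ...]]. A call has 1 to 5 rows; each row is the pose to reach, as a shift and turn from the pose measured when the call began; what a row does not reach only later rows make up. A row lasts 1/12 s, in which the tool goes at most 41.7 mm and 7.16 degrees, less where a joint would pass 70% of its speed; a pose out of reach is approached as far as the arm can. A call with a gripper value outside its range is refused whole. The fingers move at their own pace and stop on an object; "grip_force" is the grip in N (left out, the last holds). Time passes only in rows, so rows that repeat a pose let the fingers close. It gives the time, the measured TCP pose, the force and the opening at its end, in the units of the state.
- observe(): the state, without advancing time (a new reading comes with each control period).
- snapshot(name): name is "side" or "top"; returns (picture, depth): 400x640x3 uint8, red, green, blue; 400x640 float32, mm along the optical axis (not along the pixel's ray), 0 where there is no reading.
- camera_params(name): a dict with "mtx" (3x3 intrinsics, pixels), "view" (4x4, takes a point from world to camera coordinates). Camera axes: x right, y down, z forward; pixel columns grow to the right and rows downward; lengths in mm; the calibration is good to about 2 mm. A picture is of the moment at which its call begins. camera_params takes no time and is no camera call.
- close_job(): hands the job in, once; it reports no verdict.
The state is a dict: "time_s": time; "joint_pos": joint angles; "qvel": joint speeds; "tau": joint torques, N m; "tool_pos": TCP position; "orientation": TCP orientation; "contact_force": force on the tool from outside, world axes, zero at the start; "torque": the same for the moment, N m; "grip_width": finger opening in mm.
Only numpy, scipy, OpenCV 4.12 (cv2) and the standard library are available. Lean on these libraries where they do the work, as an engineer would, in place of code of your own. Each camera call takes 0.05 s, during which the arm holds its last target.

### The job

Clamp the lid of the contact printer: turn its three bar knobs clockwise (seen from above) until each is hard against its stop, first the front left one, then the front right one, then the back one. Only then, use the fingertips to press the spring key on the control box half way down, so that its top is level with the rim of the guard ring round it (never to the bottom: that lights the full lamp and fogs the paper), hold it there for at least three seconds and finish while still holding it there. Leave the other things on the bench where they are.

Things in the scene. Friction and masses are not known exactly. Their poses are not given: they have to be found in the camera images.
- printer: contact printer, fixed to the bench: grey housing with a closed aluminium lid, 170 x 240 mm, lid top 66 mm above the bench; origin at the centre of its underside, x to its back (where the lid's hinges are), y to its left, z up. Three black bar knobs stand on the lid. It may stand on the left or the right of the control box
- knob_left_grip (a point): the front left (front is the side towards the robot) captive bolt knob of the lid (x -55, y +90 mm in the printer's frame); the point is on the knob's axis, 92 mm above the bench and 26 mm above the lid. The knob is a black upright bar 50 mm long, 13 mm thick and 28 mm tall (76 to 104 mm above the bench) on a steel washer 38 mm wide whose top is 70 mm above the bench; the point's x axis runs along the bar, y across it, and it turns with the knob
- knob_left (a joint): turn of the front left (front is the side towards the robot) knob in rad: grows as it turns clockwise seen from above, stop at 1.4 (fully tight); starts at 0 to 0.35. Dry friction 0.06 Nm: it stays where it is left
- knob_right_grip (a point): the front right captive bolt knob of the lid (x -55, y -90 mm in the printer's frame); the point is on the knob's axis, 92 mm above the bench and 26 mm above the lid. The knob is a black upright bar 50 mm long, 13 mm thick and 28 mm tall (76 to 104 mm above the bench) on a steel washer 38 mm wide whose top is 70 mm above the bench; the point's x axis runs along the bar, y across it, and it turns with the knob
- knob_right (a joint): turn of the front right knob in rad: grows as it turns clockwise seen from above, stop at 1.4 (fully tight); starts at 0 to 0.35. Dry friction 0.06 Nm: it stays where it is left
- knob_back_grip (a point): the back (in the middle of the lid's width) captive bolt knob of the lid (x +55, y 0 mm in the printer's frame); the point is on the knob's axis, 92 mm above the bench and 26 mm above the lid. The knob is a black upright bar 50 mm long, 13 mm thick and 28 mm tall (76 to 104 mm above the bench) on a steel washer 38 mm wide whose top is 70 mm above the bench; the point's x axis runs along the bar, y across it, and it turns with the knob
- knob_back (a joint): turn of the back (in the middle of the lid's width) knob in rad: grows as it turns clockwise seen from above, stop at 1.4 (fully tight); starts at 0 to 0.35. Dry friction 0.06 Nm: it stays where it is left
- control: exposure control box, fixed to the bench: grey, 96 x 96 mm, top plate 47 mm above the bench, with a round aluminium guard ring on it (inner radius 28, outer 33 mm, its rim 73 mm above the bench) round the key; origin at the centre of its underside, z up
- key_top (a point): centre of the top face of the spring key, a black round cap of 42 mm diameter inside the guard ring; 85 mm above the bench when released, 73 mm (level with the guard ring's rim) when half way down; moves with the key
- key (a joint): travel of the key in m: 0 released, 0.012 half way, 0.024 at the bottom; it moves straight down and springs back. About 3 N to start it, 7 N at half way, 12 N at the bottom
- film_can: lidded film canister, light grey, 34 mm across, 51 mm tall, loose, standing in front of the control box; origin at its underside
- dropper: small amber dropper bottle with a black top, 32 mm across, 89 mm tall, loose, standing behind the control box; origin at its underside

How it is judged (in metres and radians):
On the way, in this order (a step that is already met when the one before it is completed fails the run):
1. the front left knob is turned to its stop (value of joint knob_left above 1.3 rad), for 0.2 s.
2. the front right knob is turned to its stop (value of joint each of knob_left, knob_right above 1.3 rad), for 0.2 s.
3. the back knob is turned to its stop (all of step 2 and value of joint knob_back above 1.3 rad), for 0.2 s.
4. the key is held half way down by the fingers for three seconds (value of joint key between 0.0085 and 0.0155 m and contact force between the fingers and key above 4 N), for 3 s.
At the end, for the whole second after the job is handed in: all three knobs within 0.1 rad of their stops (joint above 1.3), the key between 8.5 and 15.5 mm down, carried by the fingers with more than 4 N (all of step 3 and all of step 4); the arm keeps its last pose, push and grip.
It fails at once if the key pressed (over 4 mm) before all three knobs are tight (value of joint key above 0.004 m and value of joint any of knob_left, knob_right, knob_back below 1.3 rad).
It fails at once if the key pressed to the bottom (over 20 mm) (value of joint key above 0.02 m).
It fails at once if a later knob tightened before its turn ((value of joint knob_right above 1.3 rad and value of joint knob_left below 1.2 rad) or (value of joint knob_back above 1.3 rad and value of joint any of knob_left, knob_right below 1.2 rad)).
It fails at once if a loose thing shifted by more than 30 mm (distance of any of film_can, dropper from where it was at the start of the episode above 0.03 m).
It also fails if it takes over 72 s, if anything falls off the work surface, if the arm or the gripper's body presses on something with over 40 N, if the wrist force passes 120 N, or if a joint passes its speed limit or range.

## Working session

There is one attempt and no reset: what is moved stays moved. The work goes in short steps, Python scripts to look and compute and a tool call to move; the robot and the scene stay as the last step left them, time stands still between calls to the robot, and variables do not carry over. Pictures are saved under pics/ and viewed, and the job is handed in when it is done.

Besides the shell and the picture viewer there is one more tool, called after "Call:" by a JSON object that holds its "op" and its "data", one argument or row to a line. arm_command: Moves the arm, as the interface text tells. Its arguments: {"type":"object","properties":{"targets":{"type":"array"},"grip_force":{"type":"number"}},"required":["targets"]}

```bash
ls; mkdir -p pics; python3 - <<'E'
from cell import *
import cv2,numpy as np
print(observe())
for n in("top","side"):
    p,d=snapshot(n); cv2.imwrite(f"pics/{n}0.png",p[:,:,::-1]); np.savez(f"{n}0.npz",p=p,d=d)
    c=camera_params(n); print(c)
E
```

```text
pics
{'time_s': 0.0, 'joint_pos': array([-1.35618962e+00,  3.26925964e-01, -1.93577624e-01,  1.05199010e+00,
       -2.49178009e-05,  1.43660244e+00]), 'qvel': array([ 0.00019484,  0.00036165, -0.00068952,  0.00108163, -0.00189091,
        0.00039004]), 'tau': array([-2.93318562e-04, -4.43400300e+01,  2.62440848e+01,  1.55086652e-02,
       -1.18908811e-04,  3.76136114e-06]), 'tool_pos': array([ 187.92433694, -516.59936475,  403.91371009]), 'orientation': array([ 8.19075676e-01, -5.73684858e-01, -6.32193413e-04, -5.66344725e-04]), 'contact_force': array([ 0.43313581, -0.55142598,  0.51473921]), 'torque': array([ 0.01783849, -0.02878988,  0.00393261]), 'grip_width': 85.44057699501458}
{'mtx': array([[510.9081916 ,   0.        , 314.50031102],
       [  0.        , 510.9081916 , 200.06082219],
       [  0.        ,   0.        ,   1.        ]]), 'view': array([[ 1.83001459e-02, -9.99749552e-01,  1.28816799e-02,
        -8.96097306e+00],
       [-9.89061172e-01, -1.99875686e-02, -1.46145457e-01,
         5.44330559e+02],
       [ 1.46366328e-01, -1.00662863e-02, -9.89179239e-01,
         1.20411593e+03],
       [ 0.00000000e+00,  0.00000000e+00,  0.00000000e+00,
         1.00000000e+00]])}
{'mtx': array([[498.0724414 ,   0.        , 322.41498263],
       [  0.        , 498.0724414 , 194.5623031 ],
       [  0.        ,   0.        ,   1.        ]]), 'view': array([[-9.98192675e-01,  5.55831366e-02, -2.28450806e-02,
         5.33085806e+02],
       [ 4.34012455e-02,  4.03846321e-01, -9.13796740e-01,
         3.86703161e+01],
       [-4.15657872e-02, -9.13136717e-01, -4.05528817e-01,
         1.17700764e+03],
       [ 0.00000000e+00,  0.00000000e+00,  0.00000000e+00,
         1.00000000e+00]])}
```

View pics/top0.png

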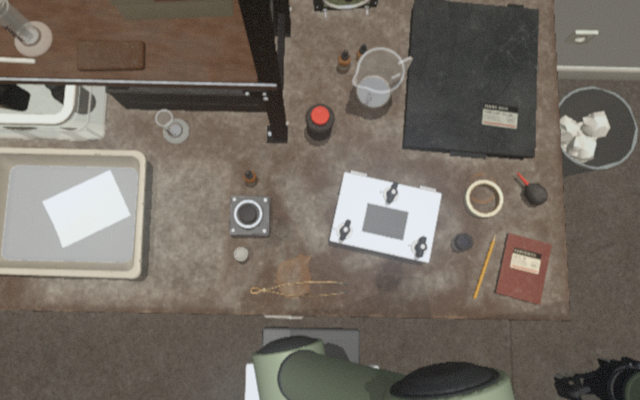

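View pics/side0.png

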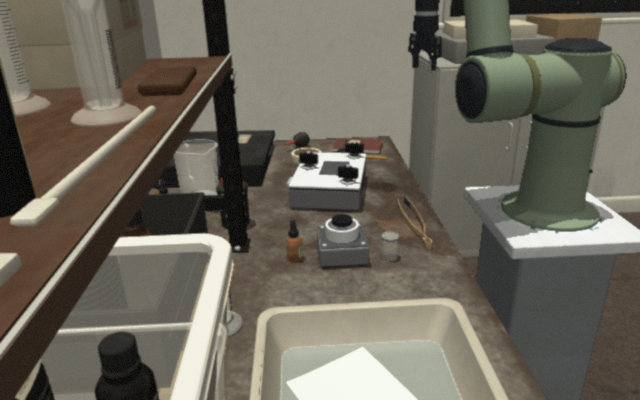

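```bash
cat > h.py <<'E'
import numpy as np,cv2
from cell import *
def ray(n,uv,z):
    c=camera_params(n);K=np.array(c["mtx"]);V=np.array(c["view"])
    R=V[:3,:3];t=V[:3,3];o=-R.T@t
    d=R.T@np.linalg.inv(K)@np.array([uv[0],uv[1],1.])
    return o+d*(z-o[2])/d[2]
def proj(n,P):
    c=camera_params(n);K=np.array(c["mtx"]);V=np.array(c["view"])
    q=K@(V[:3,:3]@np.array(P,float)+V[:3,3]);return q[:2]/q[2]
E
python3 - <<'E'
from h import *
z=np.load("top0.npz");p=z["p"];g=cv2.cvtColor(p,cv2.COLOR_RGB2GRAY)
lid=(g>185).astype(np.uint8)[150:290,320:460]
lid=np.pad(lid,0)
n,l,s,c=cv2.connectedComponentsWithStats(lid)
i=1+np.argmax(s[1:,4]);m=(l==i).astype(np.uint8)
cn,_=cv2.findContours(m,cv2.RETR_EXTERNAL,cv2.CHAIN_APPROX_NONE)
cn=max(cn,key=cv2.contourArea)+np.array([320,150])
r=cv2.minAreaRect(cn);b=cv2.boxPoints(r);print("rect px",r)
w=[ray("top",q,66)[:2] for q in b];print(np.round(w,1))
wc=np.array([ray("top",q[0],66)[:2] for q in cn],np.float32);rr=cv2.minAreaRect(wc);print("world rect",rr)
for u,v in((345,230),(419,246),(391,191)):
    sub=(g[v-18:v+18,u-18:u+18]<75).astype(np.uint8)
    n,l,s,c=cv2.connectedComponentsWithStats(sub);i=1+np.argmax(s[1:,4])
    ys,xs=np.where(l==i);P=np.array([ray("top",(x+u-18,y+v-18),100)[:2] for x,y in zip(xs,ys)])
    mu=P.mean(0);e,E=np.linalg.eigh(np.cov(P.T));a=E[:,1]
    print("knob",mu,np.degrees(np.arctan2(a[1],a[0])),np.sqrt(e*12),s[i])
sub=(g[180:245,220:280]<60).astype(np.uint8);n,l,s,c=cv2.connectedComponentsWithStats(sub)
for i in range(1,n):
    if s[i,4]>60: print("key",s[i],c[i]+[220,180],ray("top",c[i]+[220,180],85))
a=p[150:290,220:460,::-1]
cv2.imwrite("pics/crop0.png",cv2.resize(a,None,fx=3.3,fy=3.3,interpolation=cv2.INTER_CUBIC))
q=np.load("side0.npz")["p"][120:280,270:430,::-1]
cv2.imwrite("pics/crops0.png",cv2.resize(q,None,fx=3.6,fy=3.6,interpolation=cv2.INTER_CUBIC))
E
```

```text
rect px ((386.3398742675781, 215.692626953125), (101.54411315917969, 72.92334747314453), 12.43956184387207)
[[ 445.2  -33.9]
 [ 617.2  -69.3]
 [ 568.7 -307.8]
 [ 398.4 -267.6]]
world rect ((507.63836669921875, -168.74139404296875), (238.6710662841797, 175.15650939941406), 78.50300598144531)Traceback (most recent call last):
  File "<stdin>", line 14, in <module>
    return _wrapfunc(a, 'argmax', axis=axis, out=out, **kwds)
    return bound(*args, **kwds)
ValueError: attempt to get argmax of an empty sequence
```

```bash
python3 - <<'E'
from h import *
z=np.load("top0.npz");p=z["p"];g=cv2.cvtColor(p,cv2.COLOR_RGB2GRAY)
for u,v in((345,230),(419,246),(391,191)):
    sub=(g[v-18:v+18,u-18:u+18]);print(sub.min(),np.percentile(sub,[2,5,10]))
    n,l,s,c=cv2.connectedComponentsWithStats((sub<90).astype(np.uint8));print(n,s.tolist())
a=p[150:290,220:460,::-1]
cv2.imwrite("pics/crop0.png",cv2.resize(a,None,fx=3.3,fy=3.3,interpolation=cv2.INTER_CUBIC))
q=np.load("side0.npz")["p"][120:280,270:430,::-1]
cv2.imwrite("pics/crops0.png",cv2.resize(q,None,fx=3.6,fy=3.6,interpolation=cv2.INTER_CUBIC))
E
```

```text
83 [ 89.9  92.  101. ]
10 [[0, 0, 36, 36, 1270], [14, 19, 2, 3, 3], [17, 22, 2, 1, 2], [14, 25, 2, 2, 3], [17, 24, 1, 1, 1], [4, 31, 2, 1, 2], [7, 32, 4, 3, 8], [14, 33, 2, 2, 3], [17, 34, 3, 2, 3], [21, 35, 1, 1, 1]]
79 [88. 92. 97.]
9 [[0, 0, 36, 36, 1262], [19, 11, 2, 3, 4], [15, 17, 3, 12, 23], [21, 23, 1, 1, 1], [20, 27, 1, 1, 1], [0, 31, 1, 1, 1], [0, 33, 1, 1, 1], [14, 34, 1, 1, 1], [16, 34, 2, 2, 2]]
90 [ 97.  104.  117.5]
1 [[0, 0, 36, 36, 1296]]
```

View pics/crop0.png

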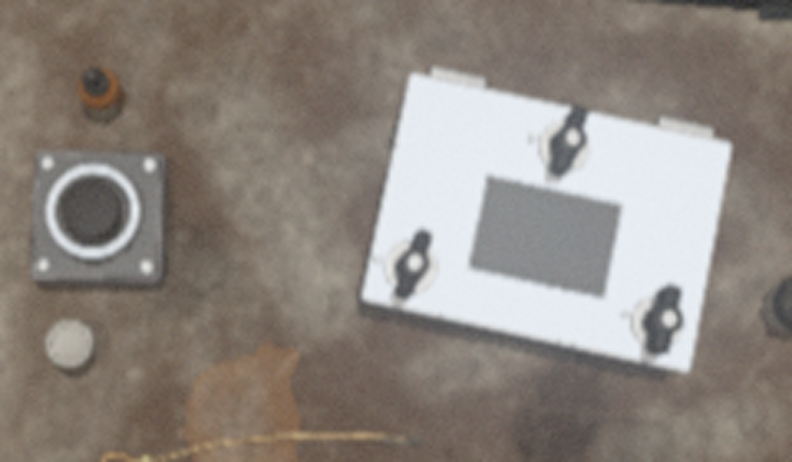

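View pics/crops0.png

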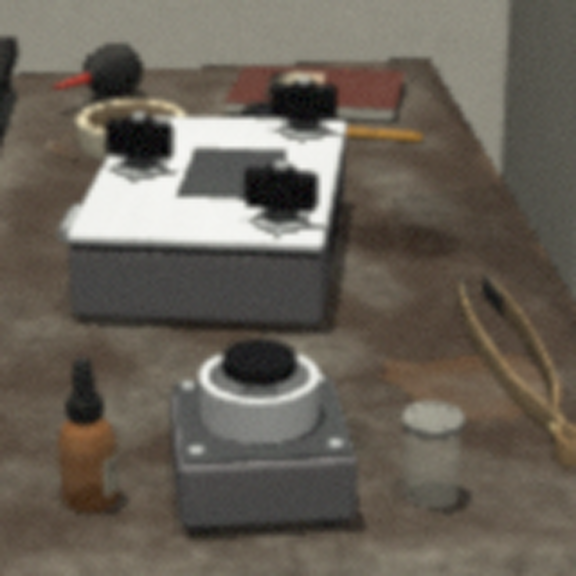

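```bash
python3 - <<'E'
from h import *
p=np.load("top0.npz")["p"];g=cv2.cvtColor(p,cv2.COLOR_RGB2GRAY)
th=np.radians(-11.55);X=np.array([np.cos(th),np.sin(th)]);Y=np.array([-X[1],X[0]]);C=np.array([507.6,-168.7])
for nm,a,b in(("L",-55,90),("R",-55,-90),("B",55,0)):
    k=C+a*X+b*Y;u,v=np.round(proj("top",[*k,104])).astype(int)
    sub=g[v-16:v+17,u-16:u+17]
    for t in (125,150):
        n,l,s,c=cv2.connectedComponentsWithStats((sub<t).astype(np.uint8))
        i=1+np.argmin(np.hypot(*(c[1:]-16).T)+1000*(s[1:,4]<25))
        ys,xs=np.where(l==i);P=np.array([ray("top",(x+u-16,y+v-16),100)[:2] for x,y in zip(xs,ys)])
        mu=P.mean(0);e,E=np.linalg.eigh(np.cov(P.T));q=E[:,1]
        pa=np.degrees(np.arctan2(q[1],q[0]));print(nm,t,"nominal",k,(u,v),"seg",mu.round(1),"ang",(pa+90)%180-90,"rel",(pa+11.55+90)%180-90,np.sqrt(e*12),s[i])
m=((g>185)).astype(np.uint8)
# ring
sub=m[180:245,225:275];n,l,s,c=cv2.connectedComponentsWithStats(sub)
i=1+np.argmax(s[1:,4]);cn,_=cv2.findContours((l==i).astype(np.uint8),cv2.RETR_EXTERNAL,cv2.CHAIN_APPROX_NONE)
(x,y),r=cv2.minEnclosingCircle(max(cn,key=len));print("ring",x+225,y+180,r,ray("top",(x+225,y+180),73))
e=cv2.fitEllipse(max(cn,key=len));print(e,ray("top",(e[0][0]+225,e[0][1]+180),73))
sub=(g[195:232,232:265]<100).astype(np.uint8);n,l,s,c=cv2.connectedComponentsWithStats(sub);i=1+np.argmax(s[1:,4]);print("cap",s[i],c[i]+[232,195],ray("top",c[i]+[232,195],85))
# side: cap
ps=np.load("side0.npz")["p"];gs=cv2.cvtColor(ps,cv2.COLOR_RGB2GRAY)
sub=(gs[205:232,325:358]<60).astype(np.uint8);n,l,s,c=cv2.connectedComponentsWithStats(sub);i=1+np.argmax(s[1:,4]);print("cap side",s[i],c[i]+[325,205],ray("side",c[i]+[325,205],84))
E
```

```text
L 125 nominal [471.7338011  -69.51020326] (np.int64(345), np.int64(228)) seg [466.3 -67.4] ang -19.970146002508017 rel -8.420146002507977 [15.83408495 46.49551639] [11  9 10 19 87]
L 150 nominal [471.7338011  -69.51020326] (np.int64(345), np.int64(228)) seg [466.8 -67.8] ang -20.1735411312647 rel -8.623541131264687 [17.11372513 46.51093884] [ 11   8  10  21 116]
R 125 nominal [ 435.69366038 -245.86526629] (np.int64(422), np.int64(245)) seg [ 432. -241.] ang -15.620662156284993 rel -4.070662156284982 [18.1625397  46.51781036] [  9   8  11  20 126]
R 150 nominal [ 435.69366038 -245.86526629] (np.int64(422), np.int64(245)) seg [ 431.9 -241.7] ang -16.41403214112529 rel -4.8640321411252785 [21.07990311 45.89939854] [  9   8  12  21 157]
B 125 nominal [ 561.48626926 -179.71226522] (np.int64(393), np.int64(190)) seg [ 574.5 -172.4] ang 9.028659735344974 rel 20.578659735344985 [42.07367065 75.4810271 ] [  0   0  23  29 206]
B 150 nominal [ 561.48626926 -179.71226522] (np.int64(393), np.int64(190)) seg [ 580.2 -182.8] ang -40.24975840854796 rel -28.69975840854795 [58.89425681 71.55962866] [  0   0  33  30 397]
ring 247.5 213.38888931274414 13.838899612426758 [504.58730241 159.16613761  73.        ]
((22.5, 33.4515266418457), (26.91872215270996, 27.079124450683594), 0.0) [504.43872714 159.16057279  73.        ]
cap [  6   9  20  20 320] [247.46875  213.459375] [502.99478037 157.77875724  85.        ]
cap side [  7   9  20  13 211] [341.44075829 220.23222749] [504.07286266 164.19532827  84.        ]
```

```bash
cat >> h.py <<'E'
def cloud(n,d):
    c=camera_params(n);K=np.array(c["mtx"]);V=np.array(c["view"])
    v,u=np.mgrid[:400,:640];z=d
    q=np.stack([(u-K[0,2])/K[0,0]*z,(v-K[1,2])/K[1,1]*z,z],-1)-V[:3,3]
    return q@V[:3,:3]
E
python3 - <<'E'
from h import *
for n in("top","side"):
    f=np.load(n+"0.npz");P=cloud(n,f["d"].astype(float));ok=f["d"]>0
    g=cv2.cvtColor(f["p"],cv2.COLOR_RGB2GRAY)
    for nm,k in(("L",(470,-69)),("R",(434,-244)),("B",(561,-178))):
        s=ok&(np.hypot(P[...,0]-k[0],P[...,1]-k[1])<38)&(P[...,2]>78)&(P[...,2]<115)
        Q=P[s];
        if len(Q)<5: print(n,nm,len(Q));continue
        r=cv2.minAreaRect(Q[:,:2].astype(np.float32));e,E=np.linalg.eigh(np.cov(Q[:,:2].T));a=E[:,1]
        print(n,nm,len(Q),"mean",Q.mean(0).round(1),"rect",np.round(r[0],1),np.round(r[1],1),r[2],"pca",np.degrees(np.arctan(a[1]/a[0])),"zmax",np.percentile(Q[:,2],[10,50,90,98]).round(1))
    for nm,zl,zh,k in(("key",80,95,(504,160)),("ring",66,78,(504,160))):
        s=ok&(np.hypot(P[...,0]-k[0],P[...,1]-k[1])<45)&(P[...,2]>zl)&(P[...,2]<zh);Q=P[s]
        print(n,nm,len(Q),Q.mean(0).round(1),cv2.minEnclosingCircle(Q[:,:2].astype(np.float32)))
    s=ok&(np.abs(P[...,2]-66)<4)&(g>150)&(np.hypot(P[...,0]-507,P[...,1]+169)<170);Q=P[s];print(n,"lid",len(Q),np.median(Q[:,2]),cv2.minAreaRect(Q[:,:2].astype(np.float32)))
    for nm,zl,zh,k in(("can",42,60,(410,175)),("drop",70,100,(570,155))):
        s=ok&(np.hypot(P[...,0]-k[0],P[...,1]-k[1])<60)&(P[...,2]>zl)&(P[...,2]<zh)&(np.abs(P[...,0]-504)>45);Q=P[s]
        if len(Q):print(n,nm,len(Q),Q.mean(0).round(1))
E
```

```text
top L 150 mean [467.2 -68.4 102.1] rect [467.5 -68.6] [20.3 47.4] 83.41459655761719 pca -19.32605458748086 zmax [ 97.8 102.8 106.9 108.9]
top R 178 mean [ 432.  -243.5  100.2] rect [ 432.9 -244.8] [20.8 48.4] 88.25164031982422 pca -13.471240076790545 zmax [ 87.3 101.8 107.  109.6]
top B 159 mean [ 555.9 -177.7  101.2] rect [ 557.5 -178.8] [20.5 48.8] 61.33365249633789 pca -17.637361965956664 zmax [ 93.5 102.7 106.9 109.4]
top key 228 [503.1 158.7  83.8] ((502.9776916503906, 158.91079711914062), 20.84122657775879)
top ring 180 [503.1 158.9  71.2] ((503.4325256347656, 159.04295349121094), 33.103431701660156)
top lid 4726 65.1700921658545 ((507.47515869140625, -168.92245483398438), (239.3902130126953, 176.72055053710938), 78.51494598388672)
top can 175 [415.3 174.3  48.2]
top drop 24 [598.7 161.1  83. ]
side L 268 mean [468.5 -61.9  95.2] rect [467.7 -64.2] [47.1 25.7] 2.242539405822754 pca -17.31051593869619 zmax [ 81.7  95.6 106.8 109.7]
side R 215 mean [ 433.2 -238.6   95.1] rect [ 433.4 -240.7] [19.7 49.5] 70.04998016357422 pca -10.208486723150868 zmax [ 82.3  95.5 106.6 110.1]
side B 229 mean [ 558.3 -172.1   94.6] rect [ 558.2 -174.6] [21.9 48.9] 88.50467681884766 pca -15.03404710756128 zmax [ 81.9  94.3 107.  109.5]
side key 214 [503.8 165.6  86. ] ((502.3596496582031, 161.2083740234375), 22.090864181518555)
side ring 264 [504.7 175.3  71.6] ((503.4703063964844, 163.3790283203125), 33.548377990722656)
side lid 1362 68.18200190088163 ((507.1899719238281, -165.1106719970703), (244.18202209472656, 175.65292358398438), 77.97857666015625)
side can 195 [415.2 180.9  49.9]
side drop 64 [599.4 166.9  80.9]
```

Call:
{"op": "arm_command", "data": {
  "targets": [
    [[0, 0.28, 0.449, -0.06, 2.44], [0, 0.28, 0.449, -0.06, 2.44], [0, 0.28, 0.449, -0.06, 2.44], [0, 0.28, 0.449, -0.06, 2.44], [0, 0.28, 0.449, -0.06, 2.44]]
  ],
  "grip_force": 60
}}

```text
time_s: 0.52
tool_pos: [297.8, -339.4, 380.4]
orientation: [0.957, -0.292, -0.0, -0.0]
contact_force: [1.5, -0.8, 0.0]
grip_width: 85.4
```

```bash
cat > st.py <<'E'
from h import *
s=observe();x,y,z,w=s["orientation"]
R=cv2.Rodrigues(np.zeros(3))[0]
from scipy.spatial.transform import Rotation as Ro
M=Ro.from_quat([x,y,z,w]).as_matrix()
print("t",round(s["time_s"],2),"p",s["tool_pos"].round(1),"yaw",round(float(np.arctan2(M[1,0],M[0,0])),3),"zax",M[:,2].round(3),"q",s["joint_pos"].round(2),"F",s["contact_force"].round(1),"T",s["torque"].round(2),"w",round(float(s["grip_width"]),1))
E
python3 st.py; python3 - <<'E'
from h import *
for n in("top","side"):
    f=np.load(n+"0.npz");P=cloud(n,f["d"].astype(float));ok=f["d"]>0
    s=ok&(P[...,2]>150)&(P[...,0]>300)&(P[...,0]<900)&(P[...,1]>-400)&(P[...,1]<350)
    Q=P[s];
    for a in range(300,900,50):
        q=Q[(Q[:,0]>=a)&(Q[:,0]<a+50)]
        if len(q)>10: print(n,a,len(q),"y",q[:,1].min().round(),q[:,1].max().round(),"z",q[:,2].min().round(),q[:,2].max().round())
E
```

```text
t 0.52 p [ 297.8 -339.4  380.4] yaw -0.592 zax [-0.001  0.001 -1.   ] q [-1.01  0.16 -0.47  0.93 -0.    1.15] F [ 1.5 -0.8  0. ] T [ 0.02 -0.04  0.04] w 85.4
top 650 1046 y 75.0 350.0 z 160.0 663.0
top 700 6364 y 74.0 350.0 z 151.0 677.0
top 750 3135 y -156.0 350.0 z 150.0 413.0
top 800 3589 y -196.0 350.0 z 150.0 469.0
top 850 44 y -180.0 162.0 z 150.0 404.0
side 650 526 y 78.0 350.0 z 220.0 423.0
side 700 3994 y 73.0 350.0 z 150.0 488.0
side 750 405 y -179.0 350.0 z 150.0 413.0
side 800 2704 y -195.0 349.0 z 150.0 501.0
side 850 129 y -194.0 275.0 z 150.0 171.0
```

Call:
{"op": "arm_command", "data": {
  "targets": [
    [[0, 0.171, 0.271, -0.08, 1.82], [0, 0.171, 0.271, -0.08, 1.82], [0, 0.171, 0.271, -0.08, 1.82], [0, 0.171, 0.271, -0.08, 1.82], [0, 0.171, 0.271, -0.08, 1.82]]
  ]
}}

```text
time_s: 0.93
tool_pos: [405.4, -168.1, 329.9]
orientation: [1.0, 0.017, -0.0, 0.0]
contact_force: [0.3, 0.6, 0.0]
grip_width: 85.2
```

```bash
python3 st.py
```

```text
t 0.93 p [ 405.4 -168.1  329.9] yaw 0.034 zax [-0.001 -0.    -1.   ] q [-0.56  0.2  -0.58  0.8  -0.    0.98] F [0.3 0.6 0. ] T [-0.03 -0.01 -0.01] w 85.2
```

Call:
{"op": "arm_command", "data": {
  "targets": [
    [[0, 0.063, 0.1, -0.03, 1.193], [0, 0.063, 0.1, -0.03, 1.193], [0, 0.063, 0.1, -0.03, 1.193], [0, 0.063, 0.1, -0.03, 1.193], [0, 0.063, 0.1, -0.03, 1.193]]
  ]
}}

```text
time_s: 1.35
tool_pos: [468.8, -65.6, 298.9]
orientation: [0.945, 0.326, -0.001, -0.0]
contact_force: [-0.7, -0.7, -1.0]
grip_width: 85.4
```

```bash
python3 st.py
```

```text
t 1.35 p [468.8 -65.6 298.9] yaw 0.664 zax [-0.002 -0.    -1.   ] q [-0.29  0.29 -0.54  0.74 -0.    0.61] F [-0.7 -0.7 -1. ] T [-0.03  0.04  0.02] w 85.4
```

Call:
{"op": "arm_command", "data": {
  "targets": [
    [[0, 0, -0.0025, 0, 0.563], [0, 0, -0.0025, 0, 0.563], [0, 0, -0.0025, 0, 0.563], [0, 0, -0.0025, 0, 0.563], [0, 0, -0.0025, 0, 0.563]]
  ]
}}

```text
time_s: 1.77
tool_pos: [468.7, -68.0, 298.5]
orientation: [0.816, 0.578, -0.001, -0.0]
contact_force: [-0.6, 0.3, 0.3]
grip_width: 85.4
```

```bash
python3 st.py;  python3 - <<'E'
from h import *
p,d=snapshot("side")
cv2.imwrite("pics/s1.png",cv2.resize(p[60:240,240:440,::-1],None,fx=3.3,fy=3.3,interpolation=cv2.INTER_CUBIC))
E
```

```text
t 1.77 p [468.7 -68.  298.5] yaw 1.233 zax [-0.003 -0.001 -1.   ] q [-0.3   0.29 -0.54  0.74 -0.    0.04] F [-0.6  0.3  0.3] T [-0.    0.04  0.02] w 85.4
```

View pics/s1.png

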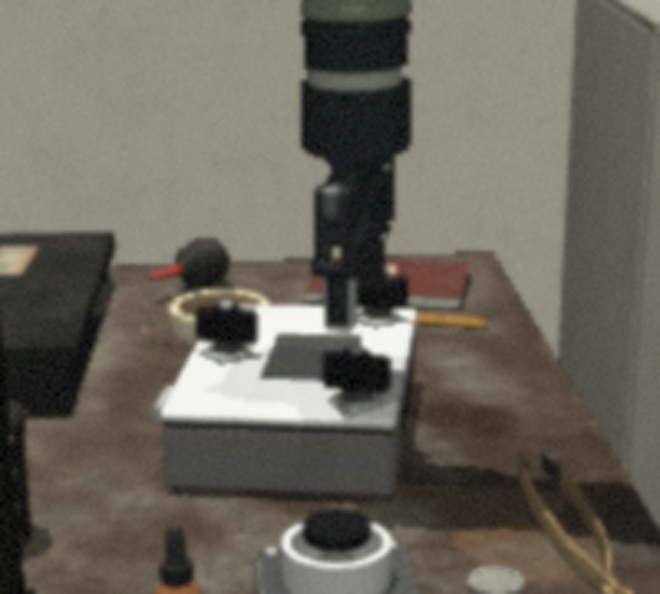

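Call:
{"op": "arm_command", "data": {
  "targets": [
    [[0, 0, 0, -0.025, 0], [0, 0, 0, -0.05, 0], [0, 0, 0, -0.05, 0], [0.6, 0, 0, -0.05, 0], [1, 0, 0, -0.05, 0]]
  ]
}}

```text
time_s: 2.23
tool_pos: [468.9, -68.1, 249.2]
orientation: [0.816, 0.578, -0.001, -0.0]
contact_force: [0.6, -0.4, 0.4]
grip_width: 64.0
```

Call:
{"op": "arm_command", "data": {
  "targets": [
    [[1, 0, 0, 0, 0], [1, 0, 0, 0, 0], [1, 0, 0, 0, 0], [1, 0, 0, 0, 0], [1, 0, 0, 0, 0]]
  ]
}}

```text
time_s: 2.65
tool_pos: [469.7, -68.4, 251.4]
orientation: [0.816, 0.578, -0.0, 0.001]
contact_force: [-3.9, -0.2, 16.3]
grip_width: 12.2
```

```bash
python3 st.py
```

```text
t 2.65 p [469.7 -68.4 251.4] yaw 1.233 zax [ 0.001 -0.002 -1.   ] q [-0.3   0.36 -0.59  0.62 -0.    0.04] F [-3.9 -0.2 16.3] T [ 0.29  0.55 -0.06] w 12.2
```

Call:
{"op": "arm_command", "data": {
  "targets": [
    [[1, 0, 0, 0, -0.12], [1, 0, 0, 0, -0.24], [1, 0, 0, 0, -0.36], [1, 0, 0, 0, -0.48], [1, 0, 0, 0, -0.6]]
  ]
}}

```text
time_s: 3.07
tool_pos: [469.5, -68.8, 251.5]
orientation: [0.951, 0.308, -0.001, 0.002]
contact_force: [-1.4, -3.5, -1.5]
grip_width: 11.9
```

```bash
python3 st.py
```

```text
t 3.07 p [469.5 -68.8 251.5] yaw 0.626 zax [-0.001 -0.004 -1.   ] q [-0.3   0.36 -0.59  0.62 -0.    0.64] F [-1.4 -3.5 -1.5] T [-0.48 -0.12  0.09] w 11.9
```

Call:
{"op": "arm_command", "data": {
  "targets": [
    [[1, 0, 0, 0, -0.12], [1, 0, 0, 0, -0.24], [1, 0, 0, 0, -0.36], [1, 0, 0, 0, -0.48], [1, 0, 0, 0, -0.55]]
  ]
}}

```text
time_s: 3.48
tool_pos: [469.2, -69.2, 251.6]
orientation: [0.999, 0.035, -0.002, 0.002]
contact_force: [-1.7, -2.0, -3.0]
grip_width: 11.6
```

```bash
python3 st.py
```

```text
t 3.48 p [469.2 -69.2 251.6] yaw 0.071 zax [-0.004 -0.004 -1.   ] q [-0.3   0.36 -0.59  0.62 -0.01  1.2 ] F [-1.7 -2.  -3. ] T [-0.53 -0.12  0.07] w 11.6
```

Call:
{"op": "arm_command", "data": {
  "targets": [
    [[1, 0, 0, 0, -0.04], [1, 0, 0, 0, -0.08], [1, 0, 0, 0, -0.12], [1, 0, 0, 0, -0.16], [1, 0, 0, 0, -0.18]]
  ]
}}

```text
time_s: 3.9
tool_pos: [469.1, -69.2, 251.6]
orientation: [0.999, -0.053, -0.002, 0.002]
contact_force: [-0.2, -1.8, -3.1]
grip_width: 12.0
```

```bash
python3 st.py
```

```text
t 3.9 p [469.1 -69.2 251.6] yaw -0.107 zax [-0.005 -0.004 -1.   ] q [-0.3   0.36 -0.59  0.62 -0.01  1.38] F [-0.2 -1.8 -3.1] T [-0.47 -0.2   1.85] w 12.0
```

Call:
{"op": "arm_command", "data": {
  "targets": [
    [[0, 0, 0, 0, 0], [0, 0, 0, 0, 0], [0, 0, 0, 0, 0], [0, 0, 0, 0.03, 0], [0, 0, 0, 0.06, 0]]
  ]
}}

```text
time_s: 4.32
tool_pos: [468.2, -68.9, 311.1]
orientation: [0.999, -0.054, -0.004, 0.002]
contact_force: [0.9, 0.3, 0.2]
grip_width: 71.6
```

Call:
{"op": "arm_command", "data": {
  "targets": [
    [[0, -0.036, -0.175, 0, 1.425], [0, -0.036, -0.175, 0, 1.425], [0, -0.036, -0.175, 0, 1.425], [0, -0.036, -0.175, 0, 1.425], [0, -0.036, -0.175, 0, 1.425]]
  ]
}}

```text
time_s: 4.73
tool_pos: [431.9, -245.1, 311.5]
orientation: [0.974, 0.226, -0.002, 0.004]
contact_force: [0.4, 0.1, 1.0]
grip_width: 85.5
```

```bash
python3 st.py;  python3 - <<'E'
from h import *
p,d=snapshot("top")
np.savez("t2.npz",p=p,d=d)
cv2.imwrite("pics/t2.png",cv2.resize(p[150:290,280:460,::-1],None,fx=4,fy=4,interpolation=cv2.INTER_CUBIC))
E
```

```text
t 4.73 p [ 431.9 -245.1  311.5] yaw 0.456 zax [-0.002 -0.008 -1.   ] q [-0.66  0.32 -0.47  0.78 -0.01  0.45] F [0.4 0.1 1. ] T [ 0.03 -0.07 -0.05] w 85.5
```

View pics/t2.png

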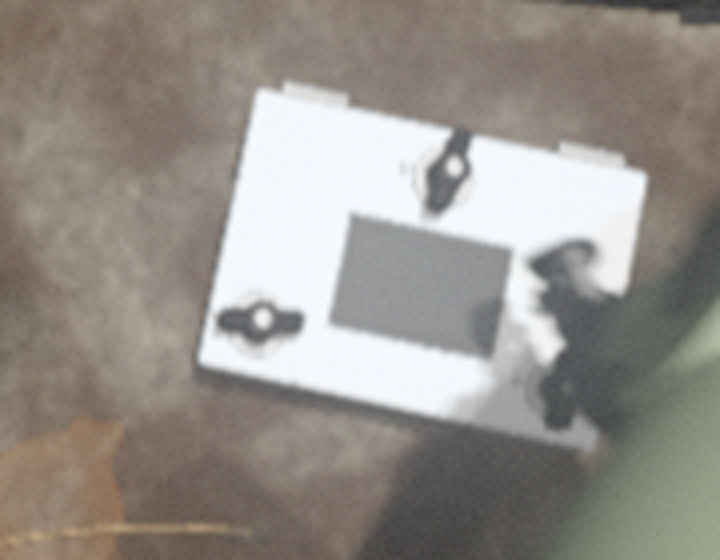

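```bash
cat > kn.py <<'E'
import sys
from h import *
def kn(f,k):
    P=cloud("top",f["d"].astype(float));s=(f["d"]>0)&(np.hypot(P[...,0]-k[0],P[...,1]-k[1])<38)&(P[...,2]>82)&(P[...,2]<115)
    Q=P[s];e,E=np.linalg.eigh(np.cov(Q[:,:2].T));a=E[:,1];print(len(Q),Q.mean(0).round(1),"bar deg",np.degrees(np.arctan2(a[1],a[0]))%180-180)
    g=cv2.cvtColor(f["p"],cv2.COLOR_RGB2GRAY);u,v=proj("top",[*k,100]).round().astype(int);b=g[v-13:v+14,u-13:u+14]<130
    n,l,st,c=cv2.connectedComponentsWithStats(b.astype(np.uint8));i=1+np.argmax(st[1:,4]);y,x=np.where(l==i)
    W=np.array([ray("top",(p+u-13,q+v-13),100)[:2] for p,q in zip(x,y)]);e,E=np.linalg.eigh(np.cov(W.T));a=E[:,1];print("  colour",W.mean(0).round(1),np.degrees(np.arctan2(a[1],a[0]))%180-180)
E
python3 -c "
from kn import *
f=np.load('t2.npz');kn(f,(469,-69));kn(f,(559,-179))
f=np.load('top0.npz');kn(f,(469,-69));kn(f,(433,-244));kn(f,(559,-179))"
```

```text
150 [467.2 -68.4 103.1] bar deg -92.03227323346442
  colour [465.8 -66.9] -90.40983774997869
155 [ 556.  -177.9  101.8] bar deg -17.10076399652806
  colour [ 557.3 -176.2] -20.644902237581988
148 [467.1 -68.5 102.4] bar deg -19.501058019256277
  colour [467.  -67.6] -19.97922976983915
169 [ 432.2 -243.8  101.3] bar deg -13.150018292161633
  colour [ 431.9 -241.3] -15.148660764866548
155 [ 556.1 -177.9  101.8] bar deg -17.294229955658324
  colour [ 563.9 -177.8] -16.217707930110407
```

Call:
{"op": "arm_command", "data": {
  "targets": [
    [[0, 0.0015, 0, -0.01, 0.862], [0, 0.0015, 0, -0.01, 0.862], [0, 0.0015, 0, -0.01, 0.862], [0, 0.0015, 0, -0.01, 0.862], [0, 0.0015, 0, -0.01, 0.862]]
  ]
}}

```text
time_s: 5.2
tool_pos: [433.1, -249.8, 301.7]
orientation: [0.857, 0.514, -0.0, 0.006]
contact_force: [0.4, 1.1, -0.2]
grip_width: 85.4
```

```bash
python3 st.py
```

```text
t 5.2 p [ 433.1 -249.8  301.7] yaw 1.081 zax [ 0.005 -0.01  -1.   ] q [-0.67  0.33 -0.48  0.75 -0.   -0.18] F [ 0.4  1.1 -0.2] T [-0.01  0.04 -0.04] w 85.4
```

Call:
{"op": "arm_command", "data": {
  "targets": [
    [[0, 0.0005, 0.005, 0, 0.237], [0, 0.0005, 0.005, 0, 0.237], [0, 0.0005, 0.005, 0, 0.237], [0, 0.0005, 0.005, -0.02, 0.237], [0, 0.0005, 0.005, -0.02, 0.237]]
  ]
}}

```text
time_s: 5.62
tool_pos: [432.9, -244.1, 279.8]
orientation: [0.792, 0.611, 0.0, 0.004]
contact_force: [-0.3, 0.3, -0.2]
grip_width: 85.3
```

```bash
python3 st.py
```

```text
t 5.62 p [ 432.9 -244.1  279.8] yaw 1.314 zax [ 0.005 -0.007 -1.   ] q [-0.66  0.35 -0.51  0.7  -0.   -0.41] F [-0.3  0.3 -0.2] T [ 0.02  0.04 -0.02] w 85.3
```

Call:
{"op": "arm_command", "data": {
  "targets": [
    [[0, 0, 0, -0.03, 0], [0, 0, 0, -0.03, 0], [0.5, 0, 0, -0.03, 0], [1, 0, 0, -0.03, 0], [1, 0, 0, -0.03, 0]]
  ]
}}

```text
time_s: 6.03
tool_pos: [433.4, -244.5, 251.1]
orientation: [0.792, 0.611, 0.0, 0.005]
contact_force: [0.7, 0.0, 0.7]
grip_width: 51.6
```

Call:
{"op": "arm_command", "data": {
  "targets": [
    [[1, 0, 0, 0, 0], [1, 0, 0, 0, 0], [1, 0, 0, 0, 0], [1, 0, 0, 0, 0], [1, 0, 0, 0, 0]]
  ]
}}

```text
time_s: 6.45
tool_pos: [433.9, -244.4, 252.1]
orientation: [0.792, 0.611, 0.001, 0.006]
contact_force: [-0.1, 2.2, 5.3]
grip_width: 11.9
```

```bash
python3 st.py
```

```text
t 6.45 p [ 433.9 -244.4  252.1] yaw 1.314 zax [ 0.009 -0.007 -1.   ] q [-0.66  0.39 -0.54  0.63 -0.   -0.4 ] F [-0.1  2.2  5.3] T [ 0.63 -0.02 -0.02] w 11.9
```

Call:
{"op": "arm_command", "data": {
  "targets": [
    [[1, 0, 0, 0, -0.12], [1, 0, 0, 0, -0.24], [1, 0, 0, 0, -0.36], [1, 0, 0, 0, -0.48], [1, 0, 0, 0, -0.6]]
  ]
}}

```text
time_s: 6.87
tool_pos: [434.0, -244.8, 252.2]
orientation: [0.938, 0.347, -0.001, 0.007]
contact_force: [0.4, -3.5, -3.2]
grip_width: 11.8
```

```bash
python3 st.py
```

```text
t 6.87 p [ 434.  -244.8  252.2] yaw 0.708 zax [ 0.003 -0.013 -1.   ] q [-0.66  0.39 -0.54  0.63 -0.01  0.2 ] F [ 0.4 -3.5 -3.2] T [-0.5  -0.1   0.06] w 11.8
```

Call:
{"op": "arm_command", "data": {
  "targets": [
    [[1, 0, 0, 0, -0.12], [1, 0, 0, 0, -0.24], [1, 0, 0, 0, -0.36], [1, 0, 0, 0, -0.48], [1, 0, 0, 0, -0.6]]
  ]
}}

```text
time_s: 7.28
tool_pos: [433.9, -245.3, 252.2]
orientation: [0.999, 0.051, -0.003, 0.007]
contact_force: [0.0, -2.3, -3.3]
grip_width: 11.9
```

Call:
{"op": "arm_command", "data": {
  "targets": [
    [[1, 0, 0, 0, -0.05], [1, 0, 0, 0, -0.1], [1, 0, 0, 0, -0.15], [1, 0, 0, 0, -0.19], [1, 0, 0, 0, -0.22]]
  ]
}}

```text
time_s: 7.7
tool_pos: [433.9, -245.4, 252.3]
orientation: [0.998, -0.058, -0.004, 0.007]
contact_force: [-0.3, -1.9, -2.1]
grip_width: 12.2
```

```bash
python3 st.py
```

```text
t 7.7 p [ 433.9 -245.4  252.3] yaw -0.116 zax [-0.009 -0.013 -1.   ] q [-0.66  0.4  -0.53  0.64 -0.02  1.03] F [-0.3 -1.9 -2.1] T [-0.28 -0.03  1.74] w 12.2
```

Call:
{"op": "arm_command", "data": {
  "targets": [
    [[0, 0, 0, 0, 0], [0, 0, 0, 0, 0], [0, 0, 0, 0, 0], [0, 0, 0, 0.03, 0], [0, 0, 0, 0.05, 0]]
  ]
}}

```text
time_s: 8.12
tool_pos: [433.6, -245.3, 303.0]
orientation: [0.998, -0.058, -0.005, 0.006]
contact_force: [1.0, 0.1, 1.0]
grip_width: 71.4
```

Call:
{"op": "arm_command", "data": {
  "targets": [
    [[0, 0.125, 0.066, 0, 1.373], [0, 0.125, 0.066, 0, 1.373], [0, 0.125, 0.066, 0, 1.373], [0, 0.125, 0.066, 0, 1.373], [0, 0.125, 0.066, 0, 1.373]]
  ]
}}

```text
time_s: 8.53
tool_pos: [561.9, -177.5, 303.4]
orientation: [0.966, 0.257, -0.001, 0.008]
contact_force: [-0.8, -0.0, -0.4]
grip_width: 85.4
```

```bash
python3 st.py
```

```text
t 8.53 p [ 561.9 -177.5  303.4] yaw 0.519 zax [ 0.003 -0.016 -1.   ] q [-0.43  0.48 -0.24  0.85 -0.01  0.62] F [-0.8 -0.  -0.4] T [-0.08  0.03 -0.03] w 85.4
```

Call:
{"op": "arm_command", "data": {
  "targets": [
    [[0, -0.003, 0, 0, 0.738], [0, -0.003, 0, 0, 0.738], [0, -0.003, 0, 0, 0.738], [0, -0.003, 0, 0, 0.738], [0, -0.003, 0, 0, 0.738]]
  ]
}}

```text
time_s: 8.95
tool_pos: [558.9, -177.4, 303.5]
orientation: [0.842, 0.54, 0.002, 0.008]
contact_force: [0.4, 0.5, 0.4]
grip_width: 85.4
```

```bash
python3 st.py;  python3 - <<'E'
from h import *
p,d=snapshot("top")
np.savez("t3.npz",p=p,d=d)
a=p[150:290,280:460,::-1];b=snapshot("side")[0][60:240,240:440,::-1]
cv2.imwrite("pics/t3.png",np.hstack([cv2.resize(a,(400,311)),cv2.resize(b,(346,311))]))
E
```

```text
t 8.95 p [ 558.9 -177.4  303.5] yaw 1.14 zax [ 0.012 -0.012 -1.   ] q [-0.43  0.47 -0.25  0.84 -0.01 -0.  ] F [0.4 0.5 0.4] T [0.05 0.03 0.04] w 85.4
```

View pics/t3.png

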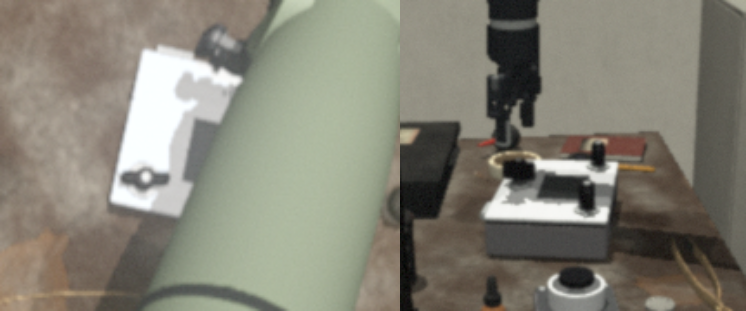

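Call:
{"op": "arm_command", "data": {
  "targets": [
    [[0, -0.001, -0.0005, -0.02, 0.117], [0, -0.001, -0.0005, -0.052, 0.117], [0, -0.001, -0.0005, -0.052, 0.117], [0.4, -0.001, -0.0005, -0.052, 0.117], [1, -0.001, -0.0005, -0.052, 0.117]]
  ]
}}

```text
time_s: 9.47
tool_pos: [558.2, -178.1, 252.4]
orientation: [0.811, 0.584, 0.002, 0.008]
contact_force: [0.3, 0.2, -0.6]
grip_width: 63.5
```

Call:
{"op": "arm_command", "data": {
  "targets": [
    [[1, 0, 0, 0, 0], [1, 0, 0, 0, 0], [1, 0, 0, 0, 0], [1, 0, 0, 0, 0], [1, 0, 0, 0, 0]]
  ]
}}

```text
time_s: 9.88
tool_pos: [558.7, -177.9, 253.6]
orientation: [0.811, 0.585, 0.004, 0.009]
contact_force: [-0.5, 3.0, 5.6]
grip_width: 12.0
```

```bash
python3 st.py
```

```text
t 9.88 p [ 558.7 -177.9  253.6] yaw 1.249 zax [ 0.016 -0.01  -1.   ] q [-0.43  0.52 -0.31  0.72 -0.   -0.11] F [-0.5  3.   5.6] T [ 0.62  0.01 -0.01] w 12.0
```

Call:
{"op": "arm_command", "data": {
  "targets": [
    [[1, 0, 0, 0, -0.12], [1, 0, 0, 0, -0.24], [1, 0, 0, 0, -0.36], [1, 0, 0, 0, -0.48], [1, 0, 0, 0, -0.6]]
  ]
}}

```text
time_s: 10.3
tool_pos: [558.9, -178.1, 253.7]
orientation: [0.949, 0.316, 0.001, 0.01]
contact_force: [1.6, -0.5, -2.0]
grip_width: 11.8
```

Call:
{"op": "arm_command", "data": {
  "targets": [
    [[1, 0, 0, 0, -0.12], [1, 0, 0, 0, -0.24], [1, 0, 0, 0, -0.36], [1, 0, 0, 0, -0.48], [1, 0, 0, 0, -0.56]]
  ]
}}

```text
time_s: 10.72
tool_pos: [558.9, -178.3, 253.6]
orientation: [0.999, 0.039, -0.002, 0.01]
contact_force: [0.7, -1.7, -1.7]
grip_width: 11.8
```

Call:
{"op": "arm_command", "data": {
  "targets": [
    [[1, 0, 0, 0, -0.05], [1, 0, 0, 0, -0.1], [1, 0, 0, 0, -0.15], [1, 0, 0, 0, -0.18], [1, 0, 0, 0, -0.2]]
  ]
}}

```text
time_s: 11.13
tool_pos: [559.1, -178.3, 253.7]
orientation: [0.998, -0.06, -0.003, 0.01]
contact_force: [-0.0, -0.7, -1.7]
grip_width: 11.8
```

```bash
python3 st.py
```

```text
t 11.13 p [ 559.1 -178.3  253.7] yaw -0.12 zax [-0.007 -0.02  -1.   ] q [-0.43  0.53 -0.29  0.75 -0.02  1.26] F [-0.  -0.7 -1.7] T [-0.17 -0.2   1.85] w 11.8
```

Call:
{"op": "arm_command", "data": {
  "targets": [
    [[0, 0, 0, 0, 0], [0, 0, 0, 0, 0], [0, 0, 0, 0, 0], [0, 0, 0, 0.03, 0], [0, 0, 0, 0.07, 0]]
  ]
}}

```text
time_s: 11.55
tool_pos: [557.4, -177.7, 321.0]
orientation: [0.998, -0.06, -0.006, 0.009]
contact_force: [0.1, -0.2, -0.2]
grip_width: 71.5
```

Call:
{"op": "arm_command", "data": {
  "targets": [
    [[1, -0.055, 0.25, 0.02, 0], [1, -0.055, 0.25, 0.02, 0], [1, -0.055, 0.25, 0.02, 0], [1, -0.055, 0.25, 0.02, 0], [1, -0.055, 0.25, 0.02, 0]]
  ]
}}

```text
time_s: 11.97
tool_pos: [512.5, 25.8, 338.2]
orientation: [0.998, -0.061, -0.006, 0.009]
contact_force: [0.5, 0.9, 0.3]
grip_width: 13.8
```

Call:
{"op": "arm_command", "data": {
  "targets": [
    [[1, 0, 0.12, 0, 0], [1, 0, 0.12, 0, 0], [1, 0, 0.12, 0, 0], [1, 0, 0.12, 0, 0], [1, 0, 0.12, 0, 0]]
  ]
}}

```text
time_s: 12.38
tool_pos: [512.1, 147.6, 338.4]
orientation: [0.998, -0.059, -0.006, 0.009]
contact_force: [0.1, -1.3, -0.2]
grip_width: -0.3
```

```bash
python3 st.py;  python3 - <<'E'
from kn import *
p,d=snapshot("top")
np.savez("t4.npz",p=p,d=d);f=dict(p=p,d=d)
for k in((469,-69),(433,-244),(559,-179)):kn(f,k)
q,d=snapshot("side");np.savez("s4.npz",p=q,d=d)
a=p[150:290,220:460,::-1];b=q[60:280,240:440,::-1]
cv2.imwrite("pics/t4.png",np.hstack([cv2.resize(a,(514,300)),cv2.resize(b,(273,300))]))
E
```

```text
t 12.38 p [512.1 147.6 338.4] yaw -0.119 zax [-0.013 -0.017 -1.   ] q [ 0.15  0.36 -0.33  0.9  -0.02  1.84] F [ 0.1 -1.3 -0.2] T [ 0.01 -0.06 -0.02] w -0.3
151 [467.2 -68.3 102.4] bar deg -91.9705485270767
  colour [466.4 -67.3] -90.60233817998525
156 [ 431.6 -243.5  102.1] bar deg -91.53030891654859
  colour [ 428.9 -251.2] -99.94986408634544
164 [ 556.4 -178.4  100.7] bar deg -90.93071940424278
  colour [ 555.  -175.4] -88.05821141599614
```

View pics/t4.png

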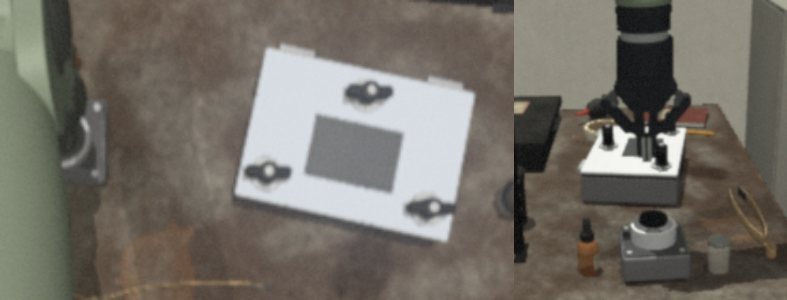

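Call:
{"op": "arm_command", "data": {
  "targets": [
    [[1, -0.0055, 0.0145, 0, 0], [1, -0.0055, 0.0145, -0.03, 0], [1, -0.0055, 0.0145, -0.06, 0], [1, -0.0055, 0.0145, -0.07, 0], [1, -0.0055, 0.0145, -0.07, 0]]
  ]
}}

```text
time_s: 12.9
tool_pos: [505.7, 158.1, 265.7]
orientation: [0.998, -0.063, -0.009, 0.01]
contact_force: [0.1, -0.3, -0.0]
grip_width: 0.2
```

```bash
python3 st.py;  python3 - <<'E'
from h import *
q,d=snapshot("side");p,_=snapshot("top")
b=q[120:280,270:430,::-1]
cv2.imwrite("pics/s5.png",cv2.resize(b,(560,560),interpolation=cv2.INTER_CUBIC))
E
```

```text
t 12.9 p [505.7 158.1 265.7] yaw -0.126 zax [-0.019 -0.019 -1.   ] q [ 0.17  0.44 -0.42  0.74 -0.02  1.86] F [ 0.1 -0.3 -0. ] T [-0.02  0.05  0.01] w 0.2
```

View pics/s5.png

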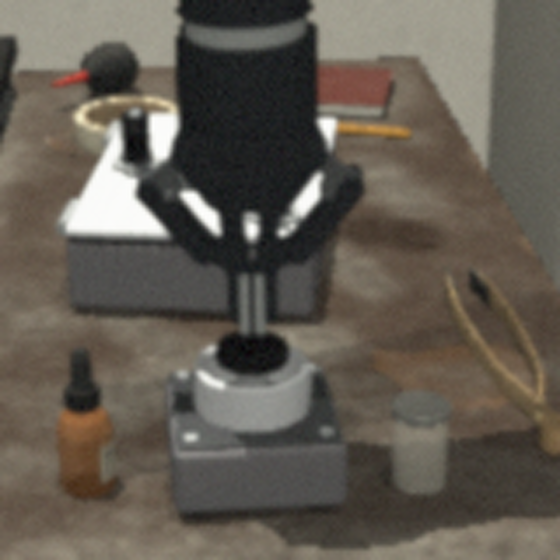

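Call:
{"op": "arm_command", "data": {
  "targets": [
    [[1, 0.002, 0.004, 0, 0], [1, 0.002, 0.004, -0.003, 0], [1, 0.002, 0.004, -0.006, 0], [1, 0.002, 0.004, -0.009, 0], [1, 0.002, 0.004, -0.009, 0]]
  ]
}}

```text
time_s: 13.42
tool_pos: [509.1, 162.9, 259.4]
orientation: [0.998, -0.062, -0.007, 0.009]
contact_force: [-0.0, 0.4, 1.1]
grip_width: -0.1
```

```bash
python3 st.py
```

```text
t 13.42 p [509.1 162.9 259.4] yaw -0.125 zax [-0.014 -0.018 -1.   ] q [ 0.18  0.45 -0.42  0.72 -0.01  1.87] F [-0.   0.4  1.1] T [-0.01 -0.05 -0.02] w -0.1
```

Call:
{"op": "arm_command", "data": {
  "targets": [
    [[1, -0.002, 0, -0.002, 0], [1, -0.002, 0, -0.004, 0], [1, -0.002, 0, -0.005, 0], [1, -0.002, 0, -0.005, 0], [1, -0.002, 0, -0.005, 0]]
  ]
}}

```text
time_s: 13.83
tool_pos: [507.5, 163.0, 254.8]
orientation: [0.998, -0.062, -0.006, 0.009]
contact_force: [1.3, -0.4, 4.1]
grip_width: 0.1
```

```bash
python3 st.py
```

```text
t 13.83 p [507.5 163.  254.8] yaw -0.125 zax [-0.013 -0.017 -1.   ] q [ 0.18  0.45 -0.43  0.71 -0.01  1.87] F [ 1.3 -0.4  4.1] T [ 0.02 -0.32  0.02] w 0.1
```

Call:
{"op": "arm_command", "data": {
  "targets": [
    [[1, 0, 0, -0.002, 0], [1, 0, 0, -0.004, 0], [1, 0, 0, -0.006, 0], [1, 0, 0, -0.006, 0], [1, 0, 0, -0.006, 0]]
  ]
}}

```text
time_s: 14.25
tool_pos: [507.5, 163.0, 248.8]
orientation: [0.998, -0.062, -0.006, 0.009]
contact_force: [0.0, -0.2, 5.9]
grip_width: -0.2
```

```bash
python3 st.py; python3 st.py
```

```text
t 14.25 p [507.5 163.  248.8] yaw -0.125 zax [-0.013 -0.017 -1.   ] q [ 0.18  0.46 -0.43  0.69 -0.01  1.87] F [ 0.  -0.2  5.9] T [-0.02 -0.04 -0.  ] w -0.2
t 14.25 p [507.5 163.  248.8] yaw -0.125 zax [-0.013 -0.017 -1.   ] q [ 0.18  0.46 -0.43  0.69 -0.01  1.87] F [ 0.  -0.2  5.9] T [-0.02 -0.04 -0.  ] w -0.2
```

Call:
{"op": "arm_command", "data": {
  "targets": [
    [[1, 0, 0, -0.001, 0], [1, 0, 0, -0.002, 0], [1, 0, 0, -0.003, 0], [1, 0, 0, -0.003, 0], [1, 0, 0, -0.003, 0]]
  ]
}}

```text
time_s: 14.67
tool_pos: [507.5, 163.0, 246.0]
orientation: [0.998, -0.062, -0.006, 0.009]
contact_force: [-0.8, 0.8, 7.0]
grip_width: 0.1
```

```bash
python3 st.py; python3 - <<'E'
from h import *
q,d=snapshot("side")
print(observe()["contact_force"].round(1))
P=cloud("side",d.astype(float));s=(d>0)&(np.hypot(P[...,0]-504,P[...,1]-162)<40)&(P[...,2]>60)&(P[...,2]<90)
b=q[180:260,300:380,::-1]
cv2.imwrite("pics/s6.png",cv2.resize(b,(560,560),interpolation=cv2.INTER_CUBIC))
E
```

```text
t 14.67 p [507.5 163.  246. ] yaw -0.125 zax [-0.013 -0.017 -1.   ] q [ 0.18  0.46 -0.44  0.69 -0.01  1.87] F [-0.8  0.8  7. ] T [-0.06  0.07 -0.03] w 0.1
[-0.2 -0.3  7.2]
```

View pics/s6.png

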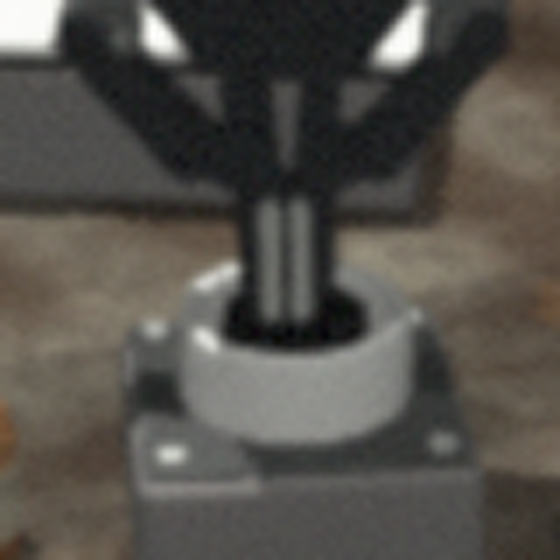

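The fingertips press near the middle of the cap at about (290,320). The cap is level with the ring rim, TCP z is 246.0 and the force is 7 N, all of which match half way. I hold for over 3 s (45 rows).

Call:
{"op": "arm_command", "data": {
  "targets": [
    [[1, 0, 0, 0, 0], [1, 0, 0, 0, 0], [1, 0, 0, 0, 0], [1, 0, 0, 0, 0], [1, 0, 0, 0, 0]]
  ]
}}

```text
time_s: 15.13
tool_pos: [507.5, 163.0, 246.3]
orientation: [0.998, -0.062, -0.006, 0.009]
contact_force: [-0.1, -1.1, 6.4]
grip_width: -0.0
```

Call:
{"op": "arm_command", "data": {
  "targets": [
    [[1, 0, 0, 0, 0], [1, 0, 0, 0, 0], [1, 0, 0, 0, 0], [1, 0, 0, 0, 0], [1, 0, 0, 0, 0]]
  ]
}}

```text
time_s: 15.55
tool_pos: [507.5, 163.0, 246.5]
orientation: [0.998, -0.062, -0.006, 0.009]
contact_force: [-0.6, 0.3, 6.4]
grip_width: 0.1
```

Call:
{"op": "arm_command", "data": {
  "targets": [
    [[1, 0, 0, 0, 0], [1, 0, 0, 0, 0], [1, 0, 0, 0, 0], [1, 0, 0, 0, 0], [1, 0, 0, 0, 0]]
  ]
}}

```text
time_s: 15.97
tool_pos: [507.5, 163.0, 246.7]
orientation: [0.998, -0.062, -0.006, 0.009]
contact_force: [-0.6, -0.5, 6.8]
grip_width: -0.1
```

Call:
{"op": "arm_command", "data": {
  "targets": [
    [[1, 0, 0, 0, 0], [1, 0, 0, 0, 0], [1, 0, 0, 0, 0], [1, 0, 0, 0, 0], [1, 0, 0, 0, 0]]
  ]
}}

```text
time_s: 16.38
tool_pos: [507.4, 163.0, 246.9]
orientation: [0.998, -0.062, -0.006, 0.009]
contact_force: [-0.8, -0.9, 6.6]
grip_width: 0.1
```

Call:
{"op": "arm_command", "data": {
  "targets": [
    [[1, 0, 0, 0, 0], [1, 0, 0, 0, 0], [1, 0, 0, 0, 0], [1, 0, 0, 0, 0], [1, 0, 0, 0, 0]]
  ]
}}

```text
time_s: 16.8
tool_pos: [507.4, 163.0, 247.1]
orientation: [0.998, -0.062, -0.005, 0.009]
contact_force: [-0.4, 0.4, 6.9]
grip_width: 0.1
```

Call:
{"op": "arm_command", "data": {
  "targets": [
    [[1, 0, 0, 0, 0], [1, 0, 0, 0, 0], [1, 0, 0, 0, 0], [1, 0, 0, 0, 0], [1, 0, 0, 0, 0]]
  ]
}}

```text
time_s: 17.22
tool_pos: [507.3, 163.0, 247.4]
orientation: [0.998, -0.062, -0.005, 0.009]
contact_force: [-0.4, 0.1, 5.9]
grip_width: -0.0
```

Call:
{"op": "arm_command", "data": {
  "targets": [
    [[1, 0, 0, 0, 0], [1, 0, 0, 0, 0], [1, 0, 0, 0, 0], [1, 0, 0, 0, 0], [1, 0, 0, 0, 0]]
  ]
}}

```text
time_s: 17.63
tool_pos: [507.3, 162.9, 247.5]
orientation: [0.998, -0.062, -0.005, 0.009]
contact_force: [0.3, 0.5, 7.0]
grip_width: 0.0
```

Call:
{"op": "arm_command", "data": {
  "targets": [
    [[1, 0, 0, 0, 0], [1, 0, 0, 0, 0], [1, 0, 0, 0, 0], [1, 0, 0, 0, 0], [1, 0, 0, 0, 0]]
  ]
}}

```text
time_s: 18.05
tool_pos: [507.4, 162.9, 247.7]
orientation: [0.998, -0.062, -0.005, 0.009]
contact_force: [-0.2, 0.0, 6.8]
grip_width: -0.0
```

Call:
{"op": "arm_command", "data": {
  "targets": [
    [[1, 0, 0, 0, 0], [1, 0, 0, 0, 0], [1, 0, 0, 0, 0], [1, 0, 0, 0, 0], [1, 0, 0, 0, 0]]
  ]
}}

```text
time_s: 18.47
tool_pos: [507.3, 163.0, 247.9]
orientation: [0.998, -0.062, -0.005, 0.009]
contact_force: [-1.2, -0.2, 5.7]
grip_width: 0.1
```

```bash
python3 st.py; python3 - <<'E'
from kn import *
p,d=snapshot("top");f=dict(p=p,d=d)
for k in((469,-69),(433,-244),(559,-179)):kn(f,k)
q,d=snapshot("side")
a=p[150:290,220:460,::-1];b=q[60:280,240:440,::-1]
cv2.imwrite("pics/t7.png",np.hstack([cv2.resize(a,(514,300)),cv2.resize(b,(273,300))]))
E
```

```text
t 18.47 p [507.3 163.  247.9] yaw -0.125 zax [-0.012 -0.017 -1.   ] q [ 0.18  0.46 -0.44  0.69 -0.02  1.87] F [-1.2 -0.2  5.7] T [-0.04  0.02  0.  ] w 0.1
150 [467.3 -68.3 102.3] bar deg -91.89748475898405
  colour [466.5 -67.5] -91.12287468722818
158 [ 431.7 -243.5  102. ] bar deg -91.65199610243205
  colour [ 428.9 -251.1] -99.98973874266112
163 [ 556.5 -178.4  101.1] bar deg -91.14231280561528
  colour [ 555.  -175.4] -88.1197050373038
```

View pics/t7.png

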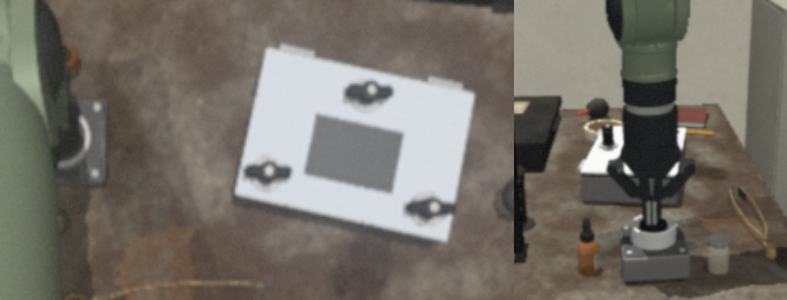

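Call:
{"op": "arm_command", "data": {
  "targets": [
    [[1, 0, 0, -0.001, 0], [1, 0, 0, -0.002, 0], [1, 0, 0, -0.002, 0], [1, 0, 0, -0.002, 0], [1, 0, 0, -0.002, 0]]
  ]
}}

```text
time_s: 18.98
tool_pos: [507.3, 163.0, 246.1]
orientation: [0.998, -0.062, -0.005, 0.009]
contact_force: [-0.7, 0.4, 7.1]
grip_width: -0.0
```

Call:
{"op": "arm_command", "data": {
  "targets": [
    [[1, 0, 0, -0.0002, 0], [1, 0, 0, -0.0002, 0], [1, 0, 0, -0.0002, 0], [1, 0, 0, -0.0002, 0], [1, 0, 0, -0.0002, 0]]
  ]
}}

```text
time_s: 19.4
tool_pos: [507.2, 163.0, 246.2]
orientation: [0.998, -0.062, -0.005, 0.009]
contact_force: [-0.4, -0.3, 7.9]
grip_width: 0.3
```

Call:
{"op": "arm_command", "data": {
  "targets": [
    [[1, 0, 0, -0.0002, 0], [1, 0, 0, -0.0002, 0], [1, 0, 0, -0.0002, 0], [1, 0, 0, -0.0002, 0], [1, 0, 0, -0.0002, 0]]
  ]
}}

```text
time_s: 19.82
tool_pos: [507.2, 163.0, 246.2]
orientation: [0.998, -0.062, -0.005, 0.009]
contact_force: [0.4, 0.2, 7.1]
grip_width: -0.2
```

Call:
{"op": "arm_command", "data": {
  "targets": [
    [[1, 0, 0, -0.0002, 0], [1, 0, 0, -0.0002, 0], [1, 0, 0, -0.0002, 0], [1, 0, 0, -0.0002, 0], [1, 0, 0, -0.0002, 0]]
  ]
}}

```text
time_s: 20.23
tool_pos: [507.2, 163.0, 246.3]
orientation: [0.998, -0.062, -0.005, 0.009]
contact_force: [-0.4, 0.2, 7.9]
grip_width: 0.1
```

Call:
{"op": "arm_command", "data": {
  "targets": [
    [[1, 0, 0, -0.0002, 0], [1, 0, 0, -0.0002, 0], [1, 0, 0, -0.0002, 0], [1, 0, 0, -0.0002, 0], [1, 0, 0, -0.0002, 0]]
  ]
}}

```text
time_s: 20.65
tool_pos: [507.2, 163.0, 246.3]
orientation: [0.998, -0.062, -0.005, 0.009]
contact_force: [-0.5, -0.5, 7.6]
grip_width: -0.1
```

Call:
{"op": "arm_command", "data": {
  "targets": [
    [[1, 0, 0, -0.0002, 0], [1, 0, 0, -0.0002, 0], [1, 0, 0, -0.0002, 0], [1, 0, 0, -0.0002, 0], [1, 0, 0, -0.0002, 0]]
  ]
}}

```text
time_s: 21.07
tool_pos: [507.2, 163.0, 246.4]
orientation: [0.998, -0.062, -0.005, 0.009]
contact_force: [-0.0, -1.0, 6.8]
grip_width: 0.0
```

Call:
{"op": "arm_command", "data": {
  "targets": [
    [[1, 0, 0, -0.0002, 0], [1, 0, 0, -0.0002, 0], [1, 0, 0, -0.0002, 0], [1, 0, 0, -0.0002, 0], [1, 0, 0, -0.0002, 0]]
  ]
}}

```text
time_s: 21.48
tool_pos: [507.1, 163.0, 246.4]
orientation: [0.998, -0.062, -0.005, 0.009]
contact_force: [-1.2, -0.2, 7.2]
grip_width: -0.3
```

Call:
{"op": "arm_command", "data": {
  "targets": [
    [[1, 0, 0, -0.0002, 0], [1, 0, 0, -0.0002, 0], [1, 0, 0, -0.0002, 0], [1, 0, 0, -0.0002, 0], [1, 0, 0, -0.0002, 0]]
  ]
}}

```text
time_s: 21.9
tool_pos: [507.1, 163.0, 246.4]
orientation: [0.998, -0.062, -0.005, 0.009]
contact_force: [-0.8, -1.1, 7.8]
grip_width: 0.2
```

Call:
{"op": "arm_command", "data": {
  "targets": [
    [[1, 0, 0, -0.0002, 0], [1, 0, 0, -0.0002, 0], [1, 0, 0, -0.0002, 0], [1, 0, 0, -0.0002, 0], [1, 0, 0, -0.0002, 0]]
  ]
}}

```text
time_s: 22.32
tool_pos: [507.1, 162.9, 246.4]
orientation: [0.998, -0.062, -0.005, 0.009]
contact_force: [0.4, -0.1, 6.8]
grip_width: 0.1
```

```bash
python3 st.py; python3 - <<'E'
from h import *
q,d=snapshot("side")
for _ in range(10): snapshot("side")
s=observe();print(s["time_s"],s["tool_pos"].round(1),s["contact_force"].round(1))
cv2.imwrite("pics/s8.png",cv2.resize(q[180:260,300:380,::-1],(480,480),interpolation=cv2.INTER_CUBIC))
E
```

```text
t 22.32 p [507.1 162.9 246.4] yaw -0.125 zax [-0.01  -0.017 -1.   ] q [ 0.18  0.46 -0.44  0.68 -0.02  1.87] F [ 0.4 -0.1  6.8] T [-0.05  0.15  0.01] w 0.1
22.8667 [507.1 163.  246.5] [0.  0.5 7.6]
```

View pics/s8.png

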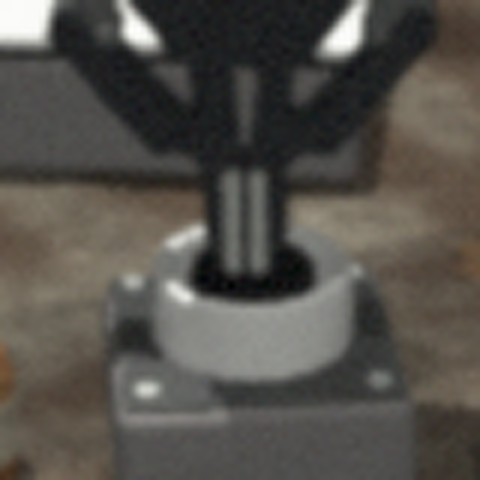

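The fingertips are at (245,270) on the cap, which is level with the ring. The pose is steady at about 7 N, so I'm handing in.

```bash
python3 -c "
from cell import *
print(close_job())"
```

```text
the job is handed in; nothing more can be done
None
```

I turned the front left, front right and back knobs clockwise to their stops, in that order. I then pressed the key half way with the shut fingertips, held it for over 7 s and handed the job in at about 23 s while still holding it. No verdict is reported.

- **Knobs:** the wrist moment was 1.7 to 1.9 Nm at each stop. From the depth image afterwards, the bars stood at -91.9, -91.7 and -91.1° against about -91.7° expected at the stop. The colour-mask angle disagreed for the front right knob (-100°) and was about 3.5° off for the back one. I put this down to the mask window catching other dark pixels and trusted the depth angle and the torque.
- **Key:** at the end the TCP was at z 246.5 mm, which puts the fingertips about 73 mm above the bench, and the force was about 7 N. Both match half way, and the side picture shows the cap level with the ring. During the first part of the hold the arm crept up about 2 mm (key about 10 mm down). I corrected it and held 3.3 s more at half way.
- **Loose things:** I never touched the film can or the dropper. The later side pictures show both standing where they were; I did not measure their positions again.

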